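# Pump the air out of the cake canister

### The job

Draw the air out of the steel cake canister on the meeting table: with the fingertips press the white pump head on its blue lid all the way down and let it spring back up, again and again, until the orange indicator pin beside it stands fully out. Do not touch the pin. The canister must stay standing where it is, not lifted, tipped or shoved, and the bottles, cups, jar, plate and spoon must stay in place; finish clear, with the pump head up and the pin out.

Things in the scene. Friction and masses are not known exactly. Their poses are not given: they have to be found in the camera images.
- canister: Loose round steel canister, 172 mm in diameter, with a blue lid 180 mm in diameter; the flat top of the lid is 108 mm above the table. About 0.9 kg. Origin: centre of its underside, z up. In its frame the pump axis is at x = -30 mm, y = 0 and the pin axis at x = +45 mm, y = 0. Turned up to about 1 rad either way.
- pump_top (a point): Centre of the top face of the white pump head, a flat round button 48 mm in diameter and 12 mm thick on a steel stem of 22 mm. Released, its top is 152 mm above the table (44 mm above the lid); fully pressed, 124 mm (16 mm above the lid). Moves with the head.
- pump (a joint): How far the pump head is pressed down, in m: 0 = up (released), 0.028 = bottom stop (hard, so go little deeper). A spring pushes it back up, about 5 N when released rising to 12 N at the bottom, with about 2 to 4 N more while pumping. It comes up by itself as fast as the finger leaves it, within 0.5 s.
- pin: Orange round indicator pin, 18 mm in diameter, standing upright out of a white ring in the lid, 75 mm from the pump axis. Origin: on the pin's axis, 4 mm below its top face, level with the lid top when the pin is in (top face 112 mm above the table) and 30 mm higher when fully out (top face 142 mm above the table). Moves with the pin. Not to be touched.
- pin_out (a joint): How far the pin is out, in m: 0 in, about 0.030 fully out (0.027 counts), where it stops. Starts between 0 and 0.010. Only down-strokes raise it; it stays up between them. A full stroke gives about 5 mm, the first 0 to 9 mm; strokes short of 20 mm may give nothing. The head must come fully up between strokes. Four or five full strokes are usually needed; extra ones do no harm.
- juice: Loose yellow juice bottle with a blue cap, 72 mm in diameter, 210 mm tall; origin at the centre of its underside. Leave alone.
- tea: Loose amber tea bottle with an orange cap, 66 mm in diameter, 220 mm tall; origin at the centre of its underside. Leave alone.
- cup_a: Loose white plastic cup, 72 mm wide at the rim, 85 mm tall; origin at the centre of its underside. Leave alone.
- cup_b: A second white cup like cup_a. Leave alone.
- plate: Loose white plate, 220 mm in diameter, 18 mm tall; origin at the centre of its underside. Leave alone.
- spoon: Loose steel spoon lying flat on the table. Leave alone.
- jar: Loose glass jar with a red cap, 80 mm in diameter, 110 mm tall; origin at the centre of its underside. Leave alone.
Mind the look-alikes: they are no part of the job. Leave any green or turquoise look-alike of the canister alone.

How it is judged:
By the outcome, as a careful person would: the job done as asked, in the order asked, and still so for the second after the job is handed in, with the robot touching nothing.
It also fails if it takes over 48 s, if anything falls off the work surface, if the arm or the gripper's body presses on something with over 40 N, if the wrist force passes 120 N, or if a joint passes its speed limit or range.

### The arm

A 7-joint arm with a two-finger parallel gripper is mounted at the origin on the work surface. World frame = base frame: x ahead of the robot, y to its left, z up, the work surface at z = 0. Lengths are in m, angles in rad, forces in N, time in s.
With the tool pointing down it reaches from about 0.425 to 0.925 m from the base axis. Payload 6.8 kg.
Tool frame: the origin (TCP) lies on the front face of the gripper's body, between the roots of the fingers; the fingertips stand 73 mm ahead of it and the grasp point (between the pads) lies 54 mm ahead of it; z points along the fingers, y is the line along which they close (so a half turn about z gives the same grasp; the last joint's range is limited). The gripper opens to 85 mm and grips with 20 to 120 N. Pads are 22 mm wide; open, the fingers measure 114 mm over their backs; the gripper's body (76 mm by 85 mm) begins 54 mm behind the grasp point. The pads swing forward as they close: fully open they stand 13 mm farther back than shut.
Start: joints at [-1.412, 0.477, 0.022, 1.555, -0.011, 1.109, -0.083], TCP at [0.178, 0.651, 0.304] pointing down, gripper open.
Joint ranges: [-2.96, 2.96], [-0.34, 2.1], [-1.41, 1.46], [0.24, 2.44], [-1.37, 4.51], [0.17, 1.92], [-2.96, 2.96]. Speed limits (rad/s): [2.39, 2.39, 3.14, 3.14, 3.14, 3.14, 3.14].

### API

Orientations are given as a unit quaternion [w, x, y, z].
In Python, from station import bot, optics gives the robot as it stands.
- The arm moves only by the tool drive_tool, never from a script. Its argument "deltas" is a list of rows, each an object with "gripper": the closure in counts, from 0 (fully open) to 255 (shut); "offset": the shift along the tool's x, y, z in units of 1000 mm (1.0 is 1000 mm), a list of three; "angular": the turn, a rotation vector about the tool's x, y, z in units of 45 degrees (1.0 is 45 degrees), a list of three. In form: [{"gripper": gripper, "offset": [dx, dy, dz], "angular": [rx, ry, rz]}, ...]. A call has 1 to 5 rows; each row is the pose to reach, as a shift and turn from the pose commanded when the call began, along the tool's axes at that moment; what a row does not reach only later rows make up. A row lasts 1/10 s, in which the tool goes at most 50 mm and 8.59 degrees, less where a joint would pass 70% of its speed; a pose out of reach is approached as far as the arm can. A call with a number of a shift or a turn outside -1 to 1 is refused whole. A call with a gripper value outside its range is refused whole. The fingers move at their own pace and stop on an object; "grip_force" is the grip in N (left out, the last holds). Time passes only in rows, so rows that repeat a pose let the fingers close. It gives the time, the measured TCP pose, the force, the opening and the grip force at its end, in the units of the state.
- bot.get_obs(): the state, without advancing time (a new reading comes with each control period).
- optics.read_camera(name): name is "scene" or "top" or "wrist"; returns the picture (400x640x3 uint8, blue, green, red); there is no depth.
- optics.camera_model(name): a dict with "fx", "fy", "cx", "cy" (pixels), "cam_to_world" (4x4, takes a point from camera to world coordinates). Camera axes: x right, y up, looking along -z (the intrinsics and any distortion apply to the point x, -y, -z); pixel columns grow to the right and rows downward; lengths in m; the calibration is good to about 2 mm. The wrist camera is an equidistant fisheye: a pixel r from the principal point sees the ray r / f radians off the axis. A picture is of the moment at which its call begins: read the wrist's pose just before it. camera_model takes no time and is no camera call; for the wrist camera it gives the pose at the moment of the call.
- bot.hand_in(): hands the job in; it is judged then, once.
The state is a dict: "t": time; "q": joint angles; "joint_vel": joint speeds; "joint_torque": joint torques, N m; "eef_pos": TCP position; "tool_rot": TCP orientation; "contact_force": force on the tool from outside, world axes, zero at the start; "torque": the same for the moment, N m; "gripper_width": opening from 0.0 (shut) to 1.0 (fully open); "grasp_force": force on a finger pad.
Only numpy, scipy, OpenCV 4.12 (cv2) and the standard library are available. Lean on these libraries where they do the work, as an engineer would, in place of code of your own. Each camera call takes 0.05 s, during which the arm holds its last target. There are 200 camera calls.

## Working session

There is one attempt and no reset: what is moved stays moved. The work goes in short steps, Python scripts to look and compute and a tool call to move; the robot and the scene stay as the last step left them, time stands still between calls to the robot, and variables do not carry over. Pictures are saved under pics/ and viewed, at most 10 in all, crops included, and the job is handed in when it is done.

Besides the shell and the picture viewer there is one more tool, called after "Emit:" as a command line: name --argument value ..., lists and objects as JSON in quotes. drive_tool: Moves the arm, as the interface text tells. Its arguments: {"type":"object","properties":{"deltas":{"type":"array"},"grip_force":{"type":"number"}},"required":["deltas"]}

```bash
mkdir -p pics; python3 - <<'E'
from station import bot, optics
import cv2,numpy as np
for n in("scene","top"):
    cv2.imwrite(f"pics/{n}0.png",optics.read_camera(n))
    m=optics.camera_model(n);print(n,m)
o=bot.get_obs();print(o)
E
```

```text
scene {'fx': 375.1596812503631, 'fy': 375.1596812503631, 'cx': 316.82139239535746, 'cy': 193.80055176218278, 'cam_to_world': array([[-0.67268804, -0.61338018,  0.41383035,  0.97693431],
       [ 0.73976147, -0.56931881,  0.35864893,  0.42404974],
       [ 0.01561326,  0.54739459,  0.83672898,  1.10199839],
       [ 0.        ,  0.        ,  0.        ,  1.        ]])}
top {'fx': 397.7796424870949, 'fy': 397.7796424870949, 'cx': 318.72721525991875, 'cy': 200.58420968030376, 'cam_to_world': array([[-0.02176014,  0.98468578, -0.17297519,  0.28647505],
       [-0.99973355, -0.02276433, -0.0038235 , -0.01583668],
       [-0.00770261,  0.1728459 ,  0.98491876,  1.30824355],
       [ 0.        ,  0.        ,  0.        ,  1.        ]])}
{'t': 0.1, 'q': array([-1.41209966,  0.47773494,  0.02229587,  1.55634855, -0.0115258 ,
        1.10932011, -0.08313493]), 'joint_vel': array([-1.66057549e-04,  5.55408544e-04,  5.19410963e-04, -2.31566103e-03,
       -4.56681381e-04,  5.88979291e-05,  1.22204861e-04]), 'joint_torque': array([ 4.01421436e-03, -5.97758174e+01,  1.61350630e+00, -2.81955510e+01,
        1.28796342e-02,  4.92248786e-03,  1.80500956e-05]), 'eef_pos': array([0.17781842, 0.65072124, 0.3030119 ]), 'tool_rot': array([-7.28314069e-05,  1.32995472e-01,  9.91116287e-01, -8.39010945e-04]), 'contact_force': array([ 0.50792687, -0.29184801,  0.92741937]), 'torque': array([-0.03552854, -0.01759593, -0.03506879]), 'grasp_force': 0.0, 'gripper_width': 1.0032586150656821}
```

View pics/scene0.png

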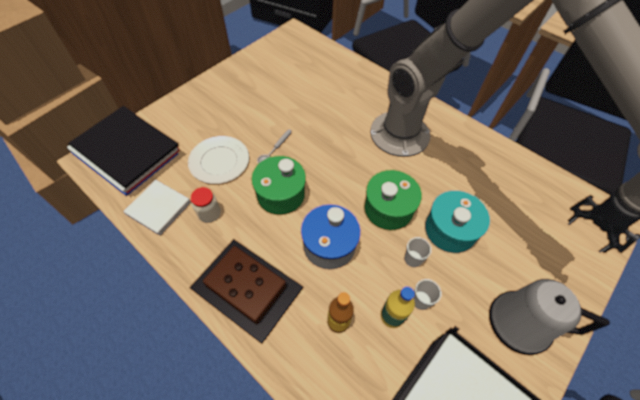

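View pics/top0.png

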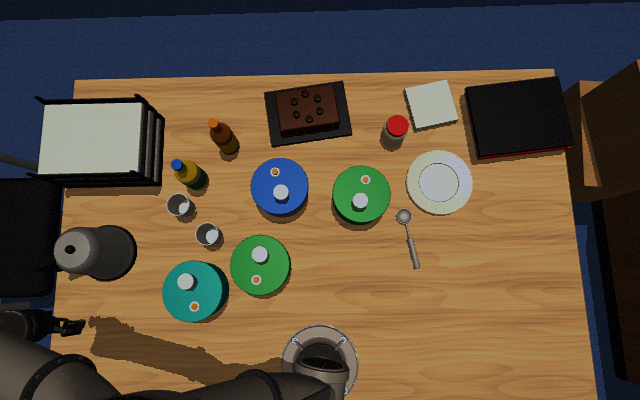

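The blue canister is at about (279,187) in top, with its pump at (281,193) and pin at (275,172). In scene the pump is at (336,215) and the pin at (324,242). The tall bottles stand to its left.

```bash
cat >h.py <<'E'
import numpy as np
def hit(m,u,v,z):
    T=m["cam_to_world"];d=T[:3,:3]@np.array([(u-m["cx"])/m["fx"],-(v-m["cy"])/m["fy"],-1.]);c=T[:3,3]
    return c+d*(z-c[2])/d[2]
E
python3 - <<'E'
from station import bot, optics
import cv2,numpy as np
from h import hit
np.set_printoptions(precision=4,suppress=True)
P={"top":((281,193),(275,172),(279,187)),"scene":((336,215),(324,242),(331,233))}
for n in P:
    im=cv2.imread(f"pics/{n}0.png");m=optics.camera_model(n);h=cv2.cvtColor(im,cv2.COLOR_BGR2HSV)
    def cen(mask,p,r,z):
        w=np.zeros_like(mask);cv2.circle(w,p,r,255,-1);v,u=np.nonzero(mask&w);print(n,len(u),u.mean(),v.mean(),hit(m,u.mean(),v.mean(),z))
    cen(cv2.inRange(h,(0,0,130),(180,70,255)),P[n][0],10,.148)
    cen(cv2.inRange(h,(3,130,120),(22,255,255)),P[n][1],8,.114)
    b=cv2.inRange(h,(105,120,60),(125,255,255));w=np.zeros_like(b);cv2.circle(w,P[n][2],34,255,-1)
    c=cv2.convexHull(np.argwhere(b&w)[:,::-1].astype(np.int32));e=cv2.fitEllipse(c);print(n,e,hit(m,*e[0],.108))
m=optics.camera_model("top")
for k,p in dict(tea=(213,124),juice=(178,165)).items():print(k,hit(m,*p,.215))
print(hit(m,270,265,.1),hit(m,75,250,.2))
E
```

```text
top 186 280.26881720430106 191.43548387096774 [0.5205 0.1025 0.148 ]
top 23 274.39130434782606 170.95652173913044 [0.5923 0.1238 0.114 ]
top ((279.10455322265625, 185.78262329101562), (55.998329162597656, 57.14352798461914), 66.03326416015625) [0.5465 0.1101 0.108 ]
scene 214 335.20093457943926 214.0373831775701 [0.5209 0.1025 0.148 ]
scene 15 324.26666666666665 240.33333333333334 [0.5933 0.1254 0.114 ]
scene ((330.20391845703125, 231.81527709960938), (53.53493118286133, 57.864646911621094), 96.53520202636719) [0.5581 0.118  0.108 ]
tea [0.7105 0.2894 0.215 ]
juice [0.5904 0.3862 0.215 ]
[0.3058 0.1393 0.1   ] [0.3573 0.6693 0.2   ]
```

Emit:
drive_tool --deltas '[{"gripper": 255, "offset": [-0.015, -0.014, -0.035], "angular": [0, 0, 0]}, {"gripper": 255, "offset": [-0.045, -0.042, -0.05], "angular": [0, 0, 0]}, {"gripper": 255, "offset": [-0.075, -0.07, -0.05], "angular": [0, 0, 0]}, {"gripper": 255, "offset": [-0.105, -0.097, -0.05], "angular": [0, 0, 0]}, {"gripper": 255, "offset": [-0.135, -0.125, -0.05], "angular": [0, 0, 0]}]'

```text
t: 0.6
eef_pos: [0.2759, 0.4933, 0.3537]
tool_rot: [-0.0, 0.133, 0.991, -0.0]
contact_force: [0.4, -0.8, 0.1]
gripper_width: 0.146
grasp_force: 0.0
```

Emit:
drive_tool --deltas '[{"gripper": 255, "offset": [-0.033, -0.03, 0], "angular": [0, 0, 0]}, {"gripper": 255, "offset": [-0.066, -0.06, 0], "angular": [0, 0, 0]}, {"gripper": 255, "offset": [-0.099, -0.09, 0], "angular": [0, 0, 0]}, {"gripper": 255, "offset": [-0.132, -0.12, 0], "angular": [0, 0, 0]}, {"gripper": 255, "offset": [-0.165, -0.15, 0], "angular": [0, 0, 0]}]'

```text
t: 1.1
eef_pos: [0.3954, 0.3049, 0.3537]
tool_rot: [-0.0, 0.133, 0.991, -0.0]
contact_force: [0.5, 0.2, -0.3]
gripper_width: 0.002
grasp_force: 0.0
```

Emit:
drive_tool --deltas '[{"gripper": 255, "offset": [-0.035, -0.032, 0], "angular": [0, 0, -0.143]}, {"gripper": 255, "offset": [-0.07, -0.065, 0], "angular": [0, 0, -0.286]}, {"gripper": 255, "offset": [-0.105, -0.097, 0], "angular": [0, 0, -0.429]}, {"gripper": 255, "offset": [-0.14, -0.13, 0], "angular": [0, 0, -0.572]}, {"gripper": 255, "offset": [-0.1746, -0.162, 0], "angular": [0, 0, -0.715]}]'

```text
t: 1.6
eef_pos: [0.521, 0.1025, 0.3538]
tool_rot: [-0.0, -0.149, 0.989, 0.0]
contact_force: [0.1, 0.6, 0.2]
gripper_width: 0.001
grasp_force: 0.0
```

Emit:
drive_tool --deltas '[{"gripper": 255, "offset": [0, 0, 0.035], "angular": [0, 0, 0]}, {"gripper": 255, "offset": [0, 0, 0.07], "angular": [0, 0, 0]}, {"gripper": 255, "offset": [0, 0, 0.08], "angular": [0, 0, 0]}, {"gripper": 255, "offset": [0, 0, 0.08], "angular": [0, 0, 0]}]'

```text
t: 2.0
eef_pos: [0.5196, 0.1045, 0.2726]
tool_rot: [-0.002, -0.147, 0.989, -0.0]
contact_force: [1.1, -0.7, 0.2]
gripper_width: -0.0
grasp_force: 0.0
```

```bash
python3 - <<'E'
from station import bot, optics
import cv2,numpy as np
o=bot.get_obs();print(o["t"],o["eef_pos"],o["tool_rot"],o["contact_force"])
a=cv2.resize(optics.read_camera("scene")[150:300,230:430],None,fx=3,fy=3,interpolation=cv2.INTER_CUBIC)
cv2.imwrite("pics/s1.png",a)
cv2.imwrite("pics/w1.png",optics.read_camera("wrist"))
E
```

```text
2.0 [0.51957538 0.10446636 0.27258724] [-1.85075181e-03 -1.47033003e-01  9.89129765e-01 -4.23761351e-04] [ 1.0750352  -0.66045529  0.21033481]
```

View pics/s1.png

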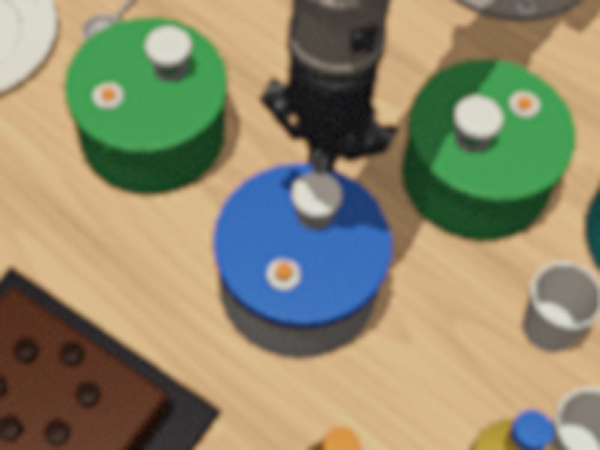

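View pics/w1.png

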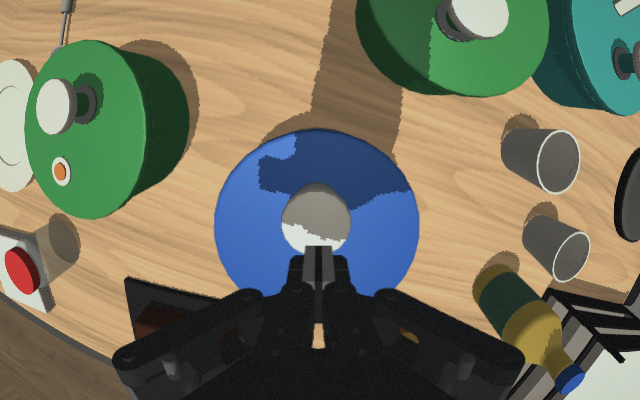

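The fingertips are centred over the white head (wrist pixel (316,220)). The pin is on the far side, under the gripper body and well below it, off the fingers' plane. I'll start with a careful first stroke.

Emit:
drive_tool --deltas '[{"gripper": 255, "offset": [0, 0, 0.03], "angular": [0, 0, 0]}, {"gripper": 255, "offset": [0, 0, 0.045], "angular": [0, 0, 0]}, {"gripper": 255, "offset": [0, 0, 0.055], "angular": [0, 0, 0]}, {"gripper": 255, "offset": [0, 0, 0.065], "angular": [0, 0, 0]}, {"gripper": 255, "offset": [0, 0, 0.065], "angular": [0, 0, 0]}]'

```text
t: 2.6
eef_pos: [0.521, 0.1051, 0.2101]
tool_rot: [0.0, -0.147, 0.989, 0.0]
contact_force: [-4.1, -0.0, 7.5]
gripper_width: -0.0
grasp_force: 4.0
```

Emit:
drive_tool --deltas '[{"gripper": 255, "offset": [0, 0, 0.006], "angular": [0, 0, 0]}, {"gripper": 255, "offset": [0, 0, 0.011], "angular": [0, 0, 0]}, {"gripper": 255, "offset": [0, 0, 0.013], "angular": [0, 0, 0]}, {"gripper": 255, "offset": [0, 0, 0.013], "angular": [0, 0, 0]}]'

```text
t: 3.0
eef_pos: [0.5212, 0.1051, 0.1982]
tool_rot: [0.001, -0.147, 0.989, 0.001]
contact_force: [-4.9, -0.6, 12.5]
gripper_width: 0.004
grasp_force: 6.1
```

Emit:
drive_tool --deltas '[{"gripper": 255, "offset": [0, 0, 0.002], "angular": [0, 0, 0]}, {"gripper": 255, "offset": [0, 0, 0.002], "angular": [0, 0, 0]}]'

```text
t: 3.2
eef_pos: [0.5212, 0.105, 0.1966]
tool_rot: [0.001, -0.147, 0.989, 0.001]
contact_force: [-7.2, -0.5, 14.9]
gripper_width: 0.003
grasp_force: 7.6
```

Emit:
drive_tool --deltas '[{"gripper": 255, "offset": [0, 0, -0.02], "angular": [0, 0, 0]}, {"gripper": 255, "offset": [0, 0, -0.045], "angular": [0, 0, 0]}, {"gripper": 255, "offset": [0, 0, -0.045], "angular": [0, 0, 0]}, {"gripper": 255, "offset": [0, 0, -0.045], "angular": [0, 0, 0]}, {"gripper": 255, "offset": [0, 0, -0.045], "angular": [0, 0, 0]}]'

```text
t: 3.7
eef_pos: [0.5204, 0.1046, 0.2388]
tool_rot: [-0.0, -0.147, 0.989, 0.0]
contact_force: [-0.6, -0.4, 0.4]
gripper_width: -0.003
grasp_force: 0.0
```

```bash
python3 - <<'E'
from station import bot, optics
import cv2,numpy as np
o=bot.get_obs();print(o["eef_pos"],o["contact_force"])
a=optics.read_camera("scene");cv2.imwrite("pics/s2raw.png",a)
b=np.hstack([cv2.resize(x,None,fx=4,fy=4,interpolation=cv2.INTER_CUBIC) for x in (cv2.imread("pics/scene0.png")[185:275,285:380],a[185:275,285:380])])
cv2.imwrite("pics/s2.png",b)
E
```

```text
[0.52038713 0.10463177 0.23879995] [-0.55385889 -0.41121566  0.40225823]
```

View pics/s2.png

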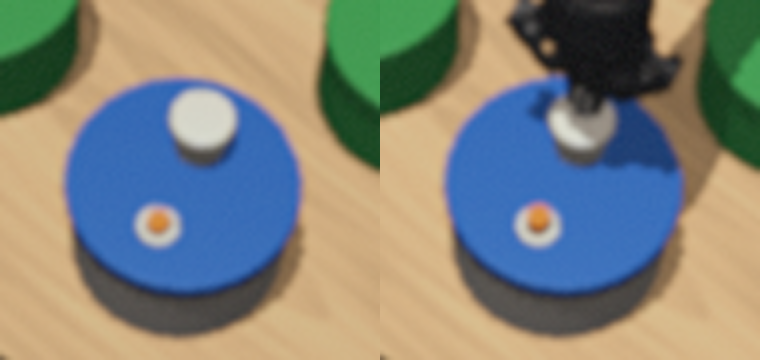

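The canister hasn't moved, and the pin at (538,217) in the crop has risen a little. I'll repeat the stroke.

Emit:
drive_tool --deltas '[{"gripper": 255, "offset": [0, 0, 0.014], "angular": [0, 0, 0]}, {"gripper": 255, "offset": [0, 0, 0.027], "angular": [0, 0, 0]}, {"gripper": 255, "offset": [0, 0, 0.038], "angular": [0, 0, 0]}, {"gripper": 255, "offset": [0, 0, 0.045], "angular": [0, 0, 0]}, {"gripper": 255, "offset": [0, 0, 0.045], "angular": [0, 0, 0]}]'

```text
t: 4.25
eef_pos: [0.5216, 0.1046, 0.1965]
tool_rot: [0.001, -0.147, 0.989, 0.001]
contact_force: [-9.0, -0.8, 33.7]
gripper_width: -0.0
grasp_force: 16.7
```

Emit:
drive_tool --deltas '[{"gripper": 255, "offset": [0, 0, -0.02], "angular": [0, 0, 0]}, {"gripper": 255, "offset": [0, 0, -0.044], "angular": [0, 0, 0]}, {"gripper": 255, "offset": [0, 0, -0.044], "angular": [0, 0, 0]}, {"gripper": 255, "offset": [0, 0, -0.044], "angular": [0, 0, 0]}, {"gripper": 255, "offset": [0, 0, -0.044], "angular": [0, 0, 0]}]'

```text
t: 4.75
eef_pos: [0.5197, 0.1044, 0.2365]
tool_rot: [-0.001, -0.147, 0.989, -0.0]
contact_force: [-0.1, -0.1, 0.0]
gripper_width: -0.004
grasp_force: 0.0
```

Emit:
drive_tool --deltas '[{"gripper": 255, "offset": [0, 0, 0.014], "angular": [0, 0, 0]}, {"gripper": 255, "offset": [0, 0, 0.026], "angular": [0, 0, 0]}, {"gripper": 255, "offset": [0, 0, 0.036], "angular": [0, 0, 0]}, {"gripper": 255, "offset": [0, 0, 0.042], "angular": [0, 0, 0]}, {"gripper": 255, "offset": [0, 0, 0.042], "angular": [0, 0, 0]}]'

```text
t: 5.25
eef_pos: [0.5211, 0.1046, 0.1966]
tool_rot: [0.0, -0.147, 0.989, 0.0]
contact_force: [-3.7, -0.8, 19.0]
gripper_width: -0.004
grasp_force: 9.2
```

Emit:
drive_tool --deltas '[{"gripper": 255, "offset": [0, 0, -0.02], "angular": [0, 0, 0]}, {"gripper": 255, "offset": [0, 0, -0.043], "angular": [0, 0, 0]}, {"gripper": 255, "offset": [0, 0, -0.043], "angular": [0, 0, 0]}, {"gripper": 255, "offset": [0, 0, -0.043], "angular": [0, 0, 0]}, {"gripper": 255, "offset": [0, 0, -0.043], "angular": [0, 0, 0]}]'

```text
t: 5.75
eef_pos: [0.5196, 0.1043, 0.2374]
tool_rot: [-0.001, -0.147, 0.989, -0.0]
contact_force: [-0.4, -0.3, -0.2]
gripper_width: -0.003
grasp_force: 0.0
```

Emit:
drive_tool --deltas '[{"gripper": 255, "offset": [0, 0, 0.014], "angular": [0, 0, 0]}, {"gripper": 255, "offset": [0, 0, 0.027], "angular": [0, 0, 0]}, {"gripper": 255, "offset": [0, 0, 0.037], "angular": [0, 0, 0]}, {"gripper": 255, "offset": [0, 0, 0.043], "angular": [0, 0, 0]}, {"gripper": 255, "offset": [0, 0, 0.043], "angular": [0, 0, 0]}]'

```text
t: 6.25
eef_pos: [0.521, 0.1045, 0.1966]
tool_rot: [-0.0, -0.147, 0.989, 0.0]
contact_force: [-4.2, -0.8, 19.7]
gripper_width: 0.002
grasp_force: 9.5
```

Emit:
drive_tool --deltas '[{"gripper": 255, "offset": [0, 0, -0.02], "angular": [0, 0, 0]}, {"gripper": 255, "offset": [0, 0, -0.043], "angular": [0, 0, 0]}, {"gripper": 255, "offset": [0, 0, -0.043], "angular": [0, 0, 0]}, {"gripper": 255, "offset": [0, 0, -0.043], "angular": [0, 0, 0]}, {"gripper": 255, "offset": [0, 0, -0.043], "angular": [0, 0, 0]}]'

```text
t: 6.75
eef_pos: [0.5196, 0.1043, 0.2373]
tool_rot: [-0.001, -0.147, 0.989, -0.0]
contact_force: [0.2, 0.1, -0.6]
gripper_width: -0.001
grasp_force: 0.0
```

```bash
cat >look.py <<'E'
import sys,cv2,numpy as np
from station import bot, optics
o=bot.get_obs();print(o["eef_pos"],o["contact_force"])
a=optics.read_camera("scene")
b=np.hstack([cv2.resize(x,None,fx=4,fy=4,interpolation=cv2.INTER_CUBIC) for x in (cv2.imread("pics/scene0.png")[185:275,285:380],a[185:275,285:380])])
cv2.imwrite(sys.argv[1],b)
E
python3 look.py pics/s3.png
```

```text
[0.51960669 0.10432957 0.23734025] [ 0.15180078  0.13417209 -0.60457919]
```

View pics/s3.png

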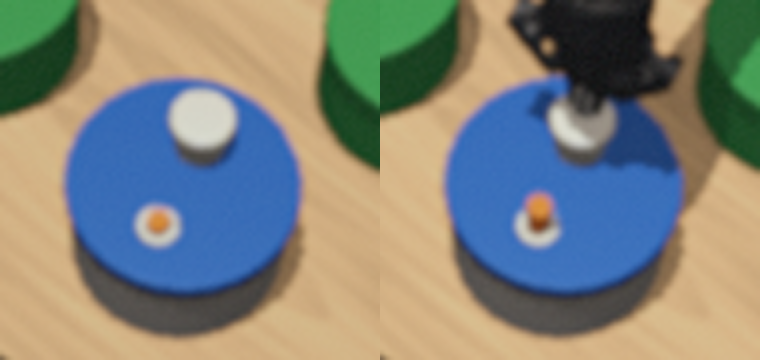

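The pin is clearly rising: its top has gone from crop row 221 to 203, roughly 20 mm out. The canister is still in place. I'll give it more strokes.

Emit:
drive_tool --deltas '[{"gripper": 255, "offset": [0, 0, 0.014], "angular": [0, 0, 0]}, {"gripper": 255, "offset": [0, 0, 0.027], "angular": [0, 0, 0]}, {"gripper": 255, "offset": [0, 0, 0.037], "angular": [0, 0, 0]}, {"gripper": 255, "offset": [0, 0, 0.043], "angular": [0, 0, 0]}, {"gripper": 255, "offset": [0, 0, 0.043], "angular": [0, 0, 0]}]'

```text
t: 7.3
eef_pos: [0.5211, 0.1045, 0.1966]
tool_rot: [0.0, -0.147, 0.989, 0.0]
contact_force: [-2.9, -0.3, 16.9]
gripper_width: 0.002
grasp_force: 8.4
```

Emit:
drive_tool --deltas '[{"gripper": 255, "offset": [0, 0, -0.02], "angular": [0, 0, 0]}, {"gripper": 255, "offset": [0, 0, -0.043], "angular": [0, 0, 0]}, {"gripper": 255, "offset": [0, 0, -0.043], "angular": [0, 0, 0]}, {"gripper": 255, "offset": [0, 0, -0.043], "angular": [0, 0, 0]}, {"gripper": 255, "offset": [0, 0, -0.043], "angular": [0, 0, 0]}]'

```text
t: 7.8
eef_pos: [0.5197, 0.1043, 0.2375]
tool_rot: [-0.001, -0.147, 0.989, -0.0]
contact_force: [0.6, 0.3, -0.7]
gripper_width: -0.001
grasp_force: 0.0
```

Emit:
drive_tool --deltas '[{"gripper": 255, "offset": [0, 0, 0.014], "angular": [0, 0, 0]}, {"gripper": 255, "offset": [0, 0, 0.027], "angular": [0, 0, 0]}, {"gripper": 255, "offset": [0, 0, 0.037], "angular": [0, 0, 0]}, {"gripper": 255, "offset": [0, 0, 0.043], "angular": [0, 0, 0]}, {"gripper": 255, "offset": [0, 0, 0.043], "angular": [0, 0, 0]}]'

```text
t: 8.3
eef_pos: [0.521, 0.1045, 0.1966]
tool_rot: [0.0, -0.147, 0.989, 0.0]
contact_force: [-4.0, 0.1, 18.4]
gripper_width: -0.002
grasp_force: 9.4
```

Emit:
drive_tool --deltas '[{"gripper": 255, "offset": [0, 0, -0.02], "angular": [0, 0, 0]}, {"gripper": 255, "offset": [0, 0, -0.043], "angular": [0, 0, 0]}, {"gripper": 255, "offset": [0, 0, -0.043], "angular": [0, 0, 0]}, {"gripper": 255, "offset": [0, 0, -0.043], "angular": [0, 0, 0]}, {"gripper": 255, "offset": [0, 0, -0.043], "angular": [0, 0, 0]}]'

```text
t: 8.8
eef_pos: [0.5196, 0.1043, 0.2373]
tool_rot: [-0.001, -0.147, 0.989, -0.0]
contact_force: [0.0, 0.6, 0.6]
gripper_width: -0.002
grasp_force: 0.0
```

Emit:
drive_tool --deltas '[{"gripper": 255, "offset": [0, 0, 0.014], "angular": [0, 0, 0]}, {"gripper": 255, "offset": [0, 0, 0.027], "angular": [0, 0, 0]}, {"gripper": 255, "offset": [0, 0, 0.037], "angular": [0, 0, 0]}, {"gripper": 255, "offset": [0, 0, 0.043], "angular": [0, 0, 0]}, {"gripper": 255, "offset": [0, 0, 0.043], "angular": [0, 0, 0]}]'

```text
t: 9.3
eef_pos: [0.521, 0.1045, 0.1966]
tool_rot: [-0.0, -0.147, 0.989, 0.0]
contact_force: [-4.2, -0.3, 19.7]
gripper_width: 0.002
grasp_force: 9.6
```

Emit:
drive_tool --deltas '[{"gripper": 255, "offset": [0, 0, -0.02], "angular": [0, 0, 0]}, {"gripper": 255, "offset": [0, 0, -0.05], "angular": [0, 0, 0]}, {"gripper": 255, "offset": [0, 0, -0.09], "angular": [0, 0, 0]}, {"gripper": 255, "offset": [0, 0, -0.13], "angular": [0, 0, 0]}, {"gripper": 255, "offset": [0, 0, -0.15], "angular": [0, 0, 0]}]'

```text
t: 9.8
eef_pos: [0.5211, 0.1045, 0.3478]
tool_rot: [0.001, -0.147, 0.989, 0.0]
contact_force: [1.1, 1.0, 0.7]
gripper_width: -0.0
grasp_force: 0.0
```

Emit:
drive_tool --deltas '[{"gripper": 255, "offset": [0, 0, 0], "angular": [0, 0, 0]}, {"gripper": 255, "offset": [0, 0, 0], "angular": [0, 0, 0]}, {"gripper": 255, "offset": [0, 0, 0], "angular": [0, 0, 0]}, {"gripper": 255, "offset": [0, 0, 0], "angular": [0, 0, 0]}]'

```text
t: 10.2
eef_pos: [0.5199, 0.1043, 0.3442]
tool_rot: [-0.002, -0.147, 0.989, -0.0]
contact_force: [-1.1, 0.1, -0.5]
gripper_width: 0.0
grasp_force: 0.0
```

```bash
python3 look.py pics/s4.png; python3 - <<'E'
from station import optics
import numpy as np
m=optics.camera_model("scene");T=np.linalg.inv(m["cam_to_world"])
for z in(.112,.122,.136,.142):
    p=T@[.593,.1245,z,1];print(z,4*(m["cx"]-m["fx"]*p[0]/p[2]-285)+380,4*(m["cy"]+m["fy"]*p[1]/p[2]-185))
E
```

```text
[0.51987057 0.10432059 0.34417634] [-1.09151926  0.09243465 -0.47541981]
0.112 536.3689273235047 221.47716779365464
0.122 536.8086245875195 215.35018820357357
0.136 537.4357043300017 206.61211976880156
0.142 537.7086576304496 202.80864078960803
```

View pics/s4.png

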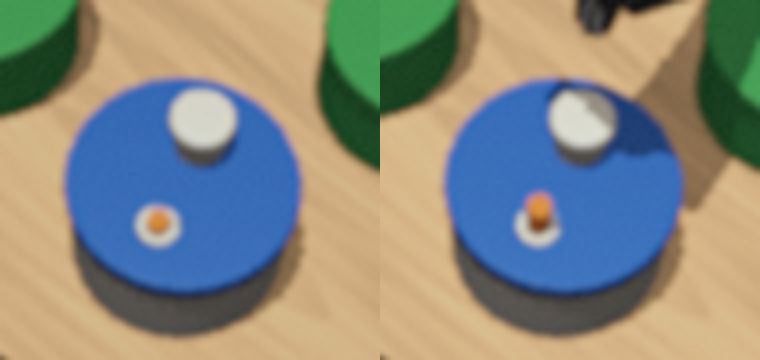

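The pin top is at crop row ~203, which matches the computed row for fully out, and it hasn't changed since the last look. The pump head is up, the canister hasn't moved and the arm is clear.

```bash
python3 -c "
from station import bot
print(bot.hand_in())"
```

```text
the job is handed in; nothing more can be done
None
```

The job is handed in: seven full pump strokes put the orange pin fully out; the camera shows the pump head back up and the canister where it stood, and the arm finished clear at 10.2 s.

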